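# File a takeaway carton beside its match in a tight collection row

### The job

The second carton of an order, the long-handled one standing alone near the till, belongs on the steel collection shelf directly to the right (as the robot sees it) of the only other long-handled carton. The row stands shoulder to shoulder, so first slide the shelved cartons apart until the gap there is wide enough for the new one, without lifting them off the shelf or tipping them over. Then put the new carton in, upright, pushed home to the back and in line with its match and the tidy row, and let go, leaving the tape rolls and the till roll where they lie.

Things in the scene. Friction and masses are not known exactly. Their poses are not given: they have to be found in the camera images.
- collection_shelf: fixed steel shelf. Origin on the counter under its middle; +x to its back, +y left along the row. Floor 16 mm up, slippery to cartons (friction 0.15), from x=-78 mm (open front, no lip) to the back upstand's face at x=+70 (3 thick, top 73 mm up). End upstands' faces at y=+140.5 and -140.5, 3 thick, x -35 to +70, top 58 mm up. A carton home at the back has its origin at x=+22.
- box_new: long-handled carton to file, alone on the counter. Rigid card, 0.26 kg. Body 96 (x) by 54 (y) by 56 mm high; roof slopes in from full width at 56 to a ridge at 68 mm; upright handle 9 thick (y), 84 long (x), 68 to 90 mm high, centred, solid to the touch though it shows a hand hole. Origin: underside centre, z up; docket slip on the -x face.
- box_match: its match: long-handled carton of the same shape and axes, the only one in the row, anywhere but at the right-hand end. The row's four cartons stand under 2 mm apart, 1 to 7 mm off the back upstand, handles pointing front to back; free length is left at both ends of the row, in all 54 mm for one more carton plus about 10 mm.
- box_a: short-handled carton in the row: like box_new (same body, roof, origin, axes) but the handle is 40 mm long (x) and the docket slip small. Handles of neighbours are 45 mm apart, clear. Pushed sideways at mid-length, low on the handle just above the roof, up to three cartons slide together (under 3 N); pushed at the handle's very top they may tip.
- box_b: short-handled carton in the row, same as box_a.
- box_end: short-handled carton at the right-hand end of the row, same as box_a.
- tape_printed: bystander: roll of printed parcel tape lying flat, 88 mm across, 24 mm high, in front of the shelf. Origin: centre of the underside.
- till_roll: bystander: white till roll standing upright, 84 mm across, 88 mm high, behind the shelf. Origin: centre of the underside.
- tape_grey: bystander: roll of grey tape lying flat, 82 mm across, 30 mm high, left front. Origin: centre of the underside.
- tape_dispenser: bench tape dispenser, fixed, an obstacle 105 mm high between the new carton and the shelf: x 0.33 to 0.56, y 0.02 to 0.13 m. On the carton's other side is the cash drawer with a keyboard (x from 0.42, y from 0.32, 126 mm high); behind it the receipt printer (x from 0.60, y 0.17 to 0.32, 122 mm high) with a scanner on it up to 0.30 m.
Not all that is in view belongs to the job. What is shaped like the box_match but red is not meant.

How it is judged:
By the outcome, as a careful person would: the job done as asked, in the order asked, and still so for the second after the job is handed in, with the robot touching nothing.
It also fails if it takes over 67 s, if anything falls off the work surface, if the arm or the gripper's body presses on something with over 40 N, if the wrist force passes 120 N, or if a joint passes its speed limit or range.

### The arm

A 6-joint arm with a two-finger parallel gripper is mounted at the origin on a cart in front of the work surface, level with it; the furniture and walls round the work are solid. World frame = base frame: x ahead of the robot, y to its left, z up, the work surface at z = 0. Lengths are in m, angles in rad, forces in N, time in s.
With the tool pointing down it reaches from about 0.325 to 0.9 m from the base axis. Payload 6.1 kg.
Tool frame: the origin (TCP) lies at the very end of the fingers, on their centre line; the grasp point (between the pads) lies 19 mm behind it; z points along the fingers, y is the line along which they close (so a half turn about z gives the same grasp; the last joint's range is limited). The gripper opens to 87 mm and grips with 3 to 60 N. Pads are 19 mm wide; open, the fingers measure 117 mm over their backs; the gripper's body (75 mm by 190 mm) begins 51 mm behind the grasp point.
Start: joints at [1.112, 0.22, 1.526, -0, 1.395, -0.126], TCP at [0.204, 0.591, 0.223] pointing down, gripper open.
Joint ranges: [-2.98, 2.98], [-0.91, 2.08], [0.09, 2.57], [-1.24, 4.39], [0.2, 2.65], [-2.68, 2.68]. Speed limits (rad/s): [2.57, 2.57, 3.01, 3.14, 3.14, 3.14].

### API

Orientations are given as a unit quaternion [x, y, z, w].
In Python, from plant import bot, snapshot, order gives the robot as it stands. The module is installed in compiled form; this text tells all that it offers.
- The arm moves only by the tool drive_tool, never from a script. Its argument "deltas" is a list of rows, each a list of 3 entries, a list of its own where there are three numbers: the closure, from -1 (fully open) to 1 (shut), then the shift along the tool's x, y, z in mm, then the turn, a rotation vector about the tool's x, y, z in degrees. In form: [[fingers, [x, y, z], [ax, ay, az]], ...]. A call has 1 to 12 rows; each row is the pose to reach, as a shift and turn from the pose commanded when the call began, along the tool's axes at that moment; what a row does not reach only later rows make up. A row lasts 1/12 s, in which the tool goes at most 41.7 mm and 7.16 degrees, less where a joint would pass 70% of its speed; a pose out of reach is approached as far as the arm can. A call with a gripper value outside its range is refused whole. The fingers move at their own pace and stop on an object; the grip force is fixed at half the most. Time passes only in rows, so rows that repeat a pose let the fingers close. It gives the time, the measured TCP pose, the force, the opening and the grip force at its end, in the units of the state.
- bot.state(): the state, without advancing time (a new reading comes with each control period).
- snapshot(name): name is "scene" or "top" or "wrist"; returns a dict with "img" (420x560x3 uint8, red, green, blue), "range_z" (420x560 float32, m along the optical axis (not along the pixel's ray), 0 where there is no reading), "vertical_fov" (degrees; the focal length in pixels is half the picture's height over the tangent of half this angle, whatever the lens; pixels are square), "cx", "cy" (the principal point, pixels), "distortion" ([k1, k2, p1, p2, k3] as OpenCV has them; the pictures are not rectified), "position" and "orientation" of the camera in the world. Camera axes: x right, y up, looking along -z (the intrinsics and any distortion apply to the point x, -y, -z); pixel columns grow to the right and rows downward; lengths in m; the calibration is good to about 2 mm. A picture is of the moment at which its call begins.
- order.hand_in(): hands the job in; it is judged then, once.
The state is a dict: "time": time; "qpos": joint angles; "dq": joint speeds; "joint_efforts": joint torques, N m; "eef_pos": TCP position; "ee_rot": TCP orientation; "contact_force": force on the tool from outside, world axes, zero at the start; "wrist_torque": the same for the moment, N m; "finger_gap": finger opening in m; "gripper_force": force on a finger pad.
Only numpy, scipy, OpenCV 4.12 (cv2) and the standard library are available. Lean on these libraries where they do the work, as an engineer would, in place of code of your own. Each camera call takes 0.05 s, during which the arm holds its last target. There are 200 camera calls.

## Working session

There is one attempt and no reset: what is moved stays moved. The work goes in short steps, Python scripts to look and compute and a tool call to move; the robot and the scene stay as the last step left them, time stands still between calls to the robot, and variables do not carry over. Pictures are saved under pics/ and viewed, at most 10 in all, crops included, and the job is handed in when it is done.

Besides the shell and the picture viewer there is one more tool, called in YAML: its name, and indented under it one key for each argument. drive_tool: Moves the arm, as the interface text tells. Its arguments: {"type":"object","properties":{"deltas":{"type":"array"}},"required":["deltas"]}

```bash
mkdir -p pics
cat > h.py <<'E'
import numpy as np, cv2
from scipy.spatial.transform import Rotation as R
from plant import bot, snapshot, order
def K(s):
    f=s["img"].shape[0]/2/np.tan(np.radians(s["vertical_fov"])/2)
    return np.array([[f,0,s["cx"]],[0,f,s["cy"]],[0,0,1.]])
def cloud(s):
    h,w=s["range_z"].shape
    u,v=np.meshgrid(np.arange(w),np.arange(h))
    p=cv2.undistortPoints(np.stack([u,v],-1).reshape(-1,1,2).astype(np.float64),K(s),np.array(s["distortion"],float)).reshape(h,w,2)
    z=s["range_z"]
    c=np.stack([p[...,0]*z,-p[...,1]*z,-z],-1)
    P=R.from_quat(s["orientation"]).apply(c.reshape(-1,3)).reshape(h,w,3)+np.array(s["position"])
    P[z==0]=np.nan
    return P
def save(s,n): cv2.imwrite("pics/"+n,s["img"][...,::-1])
E
python3 - <<'E'
from h import *
for n in ["scene","top"]:
    s=snapshot(n); save(s,n+".png"); np.savez(n+".npz",P=cloud(s),img=s["img"])
    print(n,s["position"],s["orientation"],s["vertical_fov"],s["distortion"])
print(bot.state())
E
```

```text
scene [ 1.54754085 -1.06195077  0.86348674] [0.47127992 0.18300072 0.32605803 0.7988067 ] 42.44295692495806 [-0.08625166  0.          0.          0.          0.        ]
top [0.45581786 0.02501644 1.35978218] [-0.0197137   0.02564639  0.70926855 -0.70419582] 54.8634927752759 [0.01458808 0.         0.         0.         0.        ]
{'time': 0.1, 'qpos': array([ 1.11187547e+00,  2.21173894e-01,  1.52748603e+00,  3.28504936e-07,
        1.39469522e+00, -1.26118008e-01]), 'dq': array([-0.00067627, -0.00092455, -0.00228804,  0.00101998,  0.00026157,
       -0.00096328]), 'joint_efforts': array([ 6.57380388e-04, -4.95947635e+01, -3.88518369e+01,  7.01607415e-02,
        5.16363757e-02, -3.94216329e-05]), 'eef_pos': array([0.20395005, 0.59020078, 0.2215358 ]), 'ee_rot': array([ 1.65634526e-01,  9.86186812e-01, -8.43759849e-04, -2.54274433e-04]), 'contact_force': array([-0.74991959, -0.17377128, -0.53137729]), 'wrist_torque': array([ 0.02054602, -0.01027999,  0.00178588]), 'gripper_force': 0.0, 'finger_gap': 0.0872612101557429}
```

View pics/scene.png

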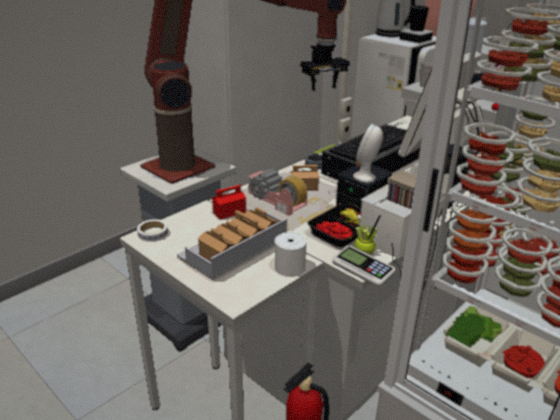

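View pics/top.png

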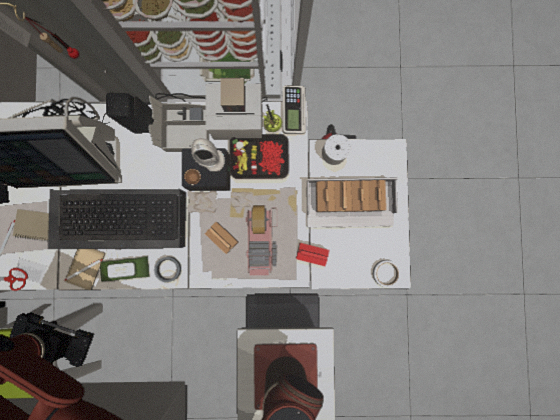

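The top view shows the shelf at about (303–397, 178–226) with four cartons, and box_new at (221, 236), rotated. The red decoy is at (312, 253). Next I'll take rough numbers from depth.

Run:
```python
from h import *
d=np.load("top.npz");P=d["P"];img=d["img"]
def reg(u0,u1,v0,v1,z0,z1):
    Q=P[v0:v1,u0:u1].reshape(-1,3); return Q[(Q[:,2]>z0)&(Q[:,2]<z1)]
Q=reg(200,243,215,258,.035,.12); r=cv2.minAreaRect((Q[:,:2]*1000).astype(np.float32)); print("new body",r,Q[:,2].max())
Q=reg(200,243,215,258,.076,.12); print("new handle",cv2.minAreaRect((Q[:,:2]*1000).astype(np.float32)),len(Q))
Q=reg(298,402,172,232,.088,.13); 
m=((P[...,2]>.090)&(P[...,2]<.13)).astype(np.uint8); m[:172]=0;m[232:]=0;m[:,:298]=0;m[:,402:]=0
n,l,st,c=cv2.connectedComponentsWithStats(m)
for i in range(1,n):
    Q=P[l==i]; print(st[i],Q.mean(0).round(4),np.ptp(Q,axis=0).round(3),cv2.minAreaRect((Q[:,:2]*1000).astype(np.float32)))
for n_,a in dict(shelf=(298,402,172,232,.008,.13),red=(292,332,238,268,.02,.15),tape=(368,402,255,290,.01,.1),till=(318,355,130,166,.03,.15),disp=(244,282,200,280,.03,.2)).items():
    Q=reg(*a); print(n_,cv2.minAreaRect((Q[:,:2]*1000).astype(np.float32)),Q.min(0).round(3),Q.max(0).round(3))
s=cv2.resize(img[165:300,195:410],None,fx=3.7,fy=3.7,interpolation=cv2.INTER_CUBIC); cv2.imwrite("pics/topcrop.png",s[...,::-1])
```

```text
new body ((451.4498596191406, 200.98463439941406), (97.40022277832031, 54.746803283691406), 46.53584671020508) 0.09492480901308964
new handle ((451.78082275390625, 201.1779327392578), (83.46458435058594, 9.454826354980469), 46.881439208984375) 88
[342 181   5  28 100] [ 0.5808 -0.1895  0.1043] [0.084 0.011 0.022] ((582.73681640625, -190.38336181640625), (84.50345611572266, 10.585562705993652), 0.8027336001396179)
[325 189   4  13  43] [ 0.5828 -0.1347  0.1043] [0.038 0.009 0.019] ((581.2852172851562, -135.13453674316406), (37.596370697021484, 8.842644691467285), 0.8055754899978638)
[360 188   4  13  48] [ 0.5825 -0.2437  0.1029] [0.037 0.008 0.021] ((583.2782592773438, -244.4229736328125), (7.8647613525390625, 37.332393646240234), 89.56753540039062)
[377 188   5  13  47] [ 0.5833 -0.2979  0.1034] [0.038 0.01  0.02 ] ((583.492431640625, -299.26953125), (9.696661949157715, 37.801239013671875), 89.34986114501953)
[359 204   1   1   1] [ 0.5534 -0.2377  0.0903] [0. 0. 0.] ((553.4335327148438, -237.73008728027344), (0.0, 0.0), 0.0)
shelf ((566.8785400390625, -209.0293731689453), (317.35992431640625, 168.35067749023438), 89.54283905029297) [ 0.483 -0.367  0.008] [ 0.652 -0.051  0.112]
red ((396.15277099609375, -92.24574279785156), (96.69369506835938, 53.74485778808594), 75.57543182373047) [ 0.361 -0.145  0.021] [ 0.432 -0.04   0.098]
tape ((330.999267578125, -338.58575439453125), (85.37422943115234, 86.94110870361328), 1.595353364944458) [ 0.288 -0.382  0.01 ] [ 0.373 -0.295  0.034]
till ((736.652099609375, -172.6913299560547), (81.36241149902344, 84.854736328125), 87.46260833740234) [ 0.695 -0.214  0.03 ] [ 0.779 -0.132  0.094]
disp ((444.0502624511719, 71.15911865234375), (99.99559783935547, 220.29840087890625), 89.4410629272461) [0.334 0.021 0.03 ] [0.554 0.122 0.109]
```

View pics/topcrop.png

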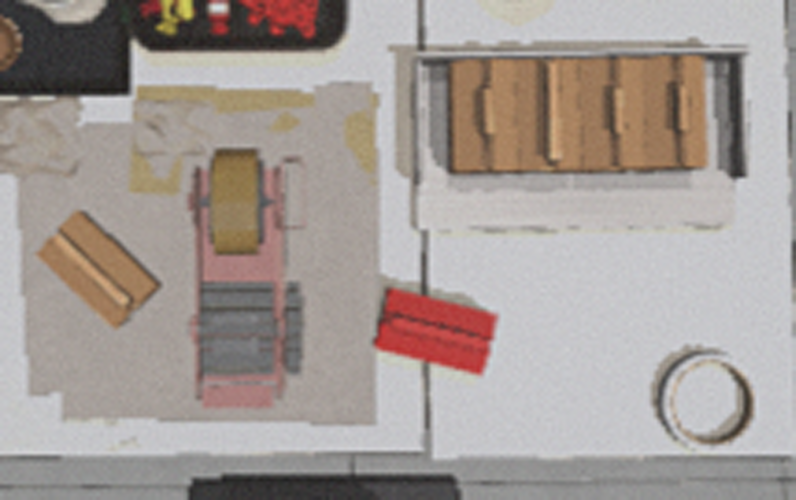

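The row from left to right is short (y -0.135), long match (-0.190), short (-0.244), short end (-0.299). The new carton is at (0.451, 0.201) with its handle at about 47°. I'll check the wrist camera mounting and add a planning helper.

```bash
cat >> h.py <<'E'
def plan(p,ytool=None):
    """shift (mm) & turn (deg) in tool axes to reach world p with tool down, tool-y at angle ytool deg"""
    st=bot.state(); R0=R.from_quat(st["ee_rot"]); 
    d=R0.inv().apply(np.array(p)-st["eef_pos"])*1000
    rv=np.zeros(3)
    if ytool is not None:
        a=np.radians(ytool); M=np.array([[-np.sin(a),np.cos(a),0],[np.cos(a),np.sin(a),0],[0,0,-1]]).T
        M=np.column_stack([np.cross([np.cos(a),np.sin(a),0],[0,0,-1]),[np.cos(a),np.sin(a),0],[0,0,-1]])
        rv=np.degrees((R0.inv()*R.from_matrix(M)).as_rotvec())
    y=R0.apply([0,1,0]); 
    print("t",round(st["time"],2),"pos",st["eef_pos"].round(4),"ytool",round(np.degrees(np.arctan2(y[1],y[0])),2),"z",R0.apply([0,0,1]).round(4),"F",st["contact_force"].round(2),"gap",round(st["finger_gap"],4),"q6",round(st["qpos"][5],2))
    print("shift",d.round(1),"turn",rv.round(2))
E
python3 - <<'E'
from h import *
s=snapshot("wrist"); st=bot.state(); R0=R.from_quat(st["ee_rot"])
print("cam in tool",R0.inv().apply(s["position"]-st["eef_pos"]),(R0.inv()*R.from_quat(s["orientation"])).as_matrix().round(3),s["vertical_fov"],s["distortion"])
plan([.36,.24,.36],136.9)
plan([.40,.20,.36],136.9)
E
```

```text
cam in tool [ 0.07573682  0.00089466 -0.16108949] [[ 0.     0.962  0.274]
 [ 1.    -0.     0.   ]
 [ 0.     0.274 -0.962]] 62.56079027234746 [0.02962488 0.         0.         0.         0.        ]
t 0.15 pos [0.204  0.5903 0.2217] ytool 70.93 z [-7.0e-04 -1.4e-03 -1.0e+00] F [-0.36 -0.27  0.78] gap 0.0869 q6 -0.13
shift [-261.9 -280.3 -137.9] turn [-7.000e-02 -6.000e-02 -6.597e+01]
t 0.15 pos [0.204  0.5903 0.2217] ytool 70.93 z [-7.0e-04 -1.4e-03 -1.0e+00] F [-0.36 -0.27  0.78] gap 0.0869 q6 -0.13
shift [-312.7 -305.  -137.9] turn [-7.000e-02 -6.000e-02 -6.597e+01]
```

Run:
```python
from h import *
plan([.45,.20,.33],136.9)
```

```text
t 0.15 pos [0.204  0.5903 0.2217] ytool 70.93 z [-7.0e-04 -1.4e-03 -1.0e+00] F [-0.36 -0.27  0.78] gap 0.0869 q6 -0.13
shift [-360.  -288.6 -108. ] turn [-7.000e-02 -6.000e-02 -6.597e+01]
```

drive_tool:
  deltas:
    - [-1, [-360, -288, -108], [0, 0, -66]]
    - [-1, [-360, -288, -108], [0, 0, -66]]
    - [-1, [-360, -288, -108], [0, 0, -66]]
    - [-1, [-360, -288, -108], [0, 0, -66]]
    - [-1, [-360, -288, -108], [0, 0, -66]]
    - [-1, [-360, -288, -108], [0, 0, -66]]
    - [-1, [-360, -288, -108], [0, 0, -66]]
    - [-1, [-360, -288, -108], [0, 0, -66]]
    - [-1, [-360, -288, -108], [0, 0, -66]]
    - [-1, [-360, -288, -108], [0, 0, -66]]
    - [-1, [-360, -288, -108], [0, 0, -66]]
    - [-1, [-360, -288, -108], [0, 0, -66]]

```text
time: 1.15
eef_pos: [0.4498, 0.2007, 0.3304]
ee_rot: [-0.399, 0.917, 0.0, 0.0]
contact_force: [1.2, -0.0, -0.4]
finger_gap: 0.087
gripper_force: 0.0
```

Run:
```python
from h import *
s=snapshot("wrist"); save(s,"w1.png"); P=cloud(s); np.savez("w1.npz",P=P,img=s["img"])
ok=(np.hypot(P[...,0]-.4515,P[...,1]-.201)<.075)
for a,b in ((.080,.1),(.045,.1),(.030,.1)):
    Q=P[ok&(P[...,2]>a)&(P[...,2]<b)]; print(a,len(Q),cv2.minAreaRect((Q[:,:2]*1000).astype(np.float32)),np.percentile(Q[:,2],[50,98]))
Q=P[ok&(abs(P[...,2])<.01)];print(np.median(Q[:,2]))
plan([.50,-.21,.30],90)
```

```text
0.08 553 ((451.6745300292969, 206.54995727539062), (84.14576721191406, 8.4664945602417), 46.93254470825195) [0.08897654 0.09056673]
0.045 3263 ((451.5450439453125, 206.307373046875), (97.01119995117188, 54.53588104248047), 46.62779998779297) [0.06227658 0.08992072]
0.03 3303 ((451.4477844238281, 206.1607666015625), (97.27096557617188, 54.54773712158203), 46.50813293457031) [0.06215952 0.08992029]
0.004481577769318623
t 1.2 pos [0.4542 0.1948 0.3324] ytool 136.65 z [ 0.0051 -0.0041 -1.    ] F [ 2.64 -5.2   1.5 ] gap 0.0869 q6 -2.14
shift [ 262.9 -311.    34.4] turn [-0.34  0.18 46.65]
```

View pics/w1.png

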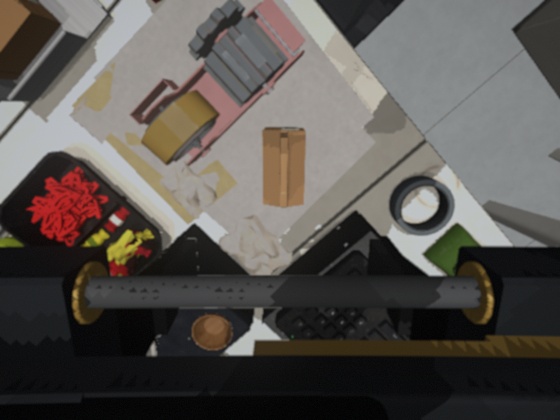

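The new carton sits upright at (263–305, 127–207). A pale sliver shows at its top end (285, 128), which is probably the slip on the side facing the robot. The arm was still settling in this frame, so I'll re-measure.

Run:
```python
from h import *
for i in range(4): bot.state(); s=snapshot("wrist")
plan([.50,-.21,.30],90)
P=cloud(s)
ok=(np.hypot(P[...,0]-.4515,P[...,1]-.201)<.075)
for a,b in ((.080,.1),(.045,.1)):
    Q=P[ok&(P[...,2]>a)&(P[...,2]<b)]; print(a,len(Q),cv2.minAreaRect((Q[:,:2]*1000).astype(np.float32)),np.percentile(Q[:,2],[50,98]))
v,u=np.where(ok&(P[...,2]>.045)); print(u.min(),u.max(),v.min(),v.max())
c=s["img"][v.min()-15:v.max()+15,u.min()-25:u.max()+25]
cv2.imwrite("pics/w2.png",cv2.resize(c,None,fx=5,fy=5,interpolation=cv2.INTER_CUBIC)[...,::-1])
```

```text
t 1.4 pos [0.449  0.2025 0.3296] ytool 136.88 z [-1.1e-03  4.0e-04 -1.0e+00] F [ 0.35 -0.17 -0.95] gap 0.0869 q6 -2.13
shift [ 266.2 -319.2   29.4] turn [ 0.05 -0.05 46.88]
0.08 490 ((451.00653076171875, 206.57847595214844), (83.31535339355469, 8.089616775512695), 46.65842819213867) [0.08907394 0.09063781]
0.045 3270 ((451.1829528808594, 206.43795776367188), (97.50593566894531, 54.11216354370117), 45.828372955322266) [0.06224439 0.08995969]
0 559 128 419
```

View pics/w2.png

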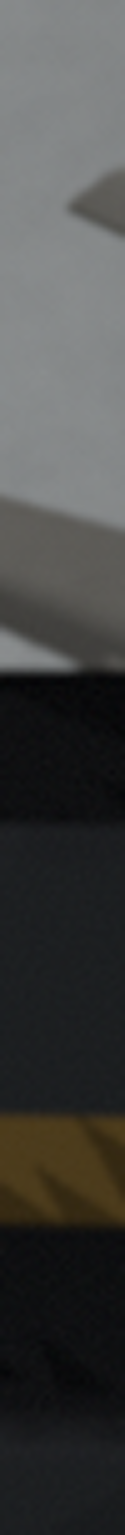

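That crop was wrong: the mask included the gripper, so it shows only the gripper. I'll crop directly from the saved frame.

Run:
```python
from h import *
img=np.load("w1.npz")["img"]; c=img[110:222,235:335]
cv2.imwrite("pics/w3.png",cv2.resize(c,None,fx=5,fy=5,interpolation=cv2.INTER_CUBIC)[...,::-1])
P=np.load("w1.npz")["P"]
m=(P[...,2]>.06)&(P[...,2]<.125)&(P[...,0]>.3)&(P[...,0]<.6)&(P[...,1]<.14)&(P[...,1]>0)
Q=P[m]; print("dispenser",np.percentile(Q,[1,50,99],axis=0).round(3))
```

```text
dispenser [[0.363 0.03  0.061]
 [0.422 0.081 0.081]
 [0.545 0.12  0.104]]
```

View pics/w3.png

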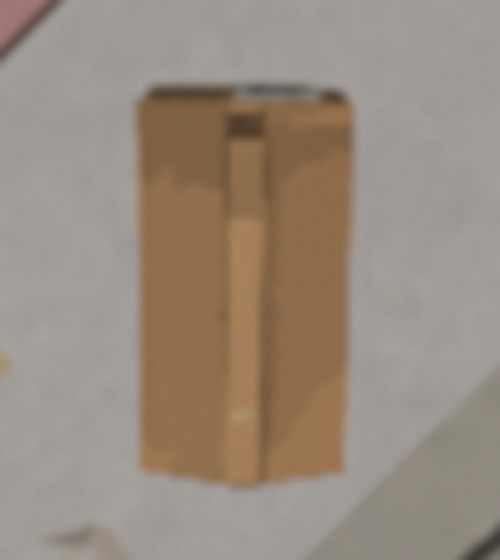

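drive_tool:
  deltas:
    - [-1, [266, -319, 29], [0, 0, 46.9]]
    - [-1, [266, -319, 29], [0, 0, 46.9]]
    - [-1, [266, -319, 29], [0, 0, 46.9]]
    - [-1, [266, -319, 29], [0, 0, 46.9]]
    - [-1, [266, -319, 29], [0, 0, 46.9]]
    - [-1, [266, -319, 29], [0, 0, 46.9]]
    - [-1, [266, -319, 29], [0, 0, 46.9]]
    - [-1, [266, -319, 29], [0, 0, 46.9]]
    - [1, [266, -319, 29], [0, 0, 46.9]]
    - [1, [266, -319, 29], [0, 0, 46.9]]
    - [1, [266, -319, 29], [0, 0, 46.9]]
    - [1, [266, -319, 29], [0, 0, 46.9]]

```text
time: 2.4
eef_pos: [0.5007, -0.2094, 0.2996]
ee_rot: [0.0, 1.0, 0.001, -0.001]
contact_force: [-0.1, -0.3, 0.7]
finger_gap: 0.068
gripper_force: 0.0
```

The slip is on the face toward the robot (crop 235–315, 92), so box_new's yaw is about +47° and it needs a -47° turn. Next I'll measure the shelf from the wrist camera.

drive_tool:
  deltas:
    - [1, [0, 0, 0], [0, 0, 0]]
    - [1, [0, 0, 0], [0, 0, 0]]
    - [1, [0, 0, 0], [0, 0, 0]]
    - [1, [0, 0, 0], [0, 0, 0]]
    - [1, [0, 0, 0], [0, 0, 0]]

```text
time: 2.82
eef_pos: [0.501, -0.2086, 0.3015]
ee_rot: [-0.001, 1.0, -0.0, 0.0]
contact_force: [-0.0, -1.3, -0.5]
finger_gap: 0.035
gripper_force: 0.0
```

```bash
cat >> h.py <<'E'
def row(s,P):
    """handle tops (z>.09) on the shelf and end-upstand / carton side edges, world mm"""
    m=((P[...,2]>.092)&(P[...,2]<.125)&(P[...,0]>.5)&(P[...,0]<.66)&(P[...,1]>-.37)&(P[...,1]<-.05)).astype(np.uint8)
    n,l,st,c=cv2.connectedComponentsWithStats(m)
    for i in range(1,n):
        if st[i][4]<30: continue
        Q=P[l==i]*1000; r=cv2.minAreaRect(Q[:,:2].astype(np.float32)); a=r[2] if r[1][0]>r[1][1] else r[2]-90
        print("handle c",np.round(r[0],1),"size",np.round(r[1],1),"ang",round(a,2),"z98",np.percentile(Q[:,2],98).round(1))
E
python3 - <<'E'
from h import *
s=snapshot("wrist"); save(s,"w4.png"); P=cloud(s); np.savez("w4.npz",P=P,img=s["img"])
plan([.50,-.21,.3],90); row(s,P)
# y profile at x .56-.62 front of ends
for x0,x1 in ((.56,.62),):
    for b in range(-380,-40,3):
        Q=P[(P[...,0]>x0)&(P[...,0]<x1)&(P[...,1]*1000>=b)&(P[...,1]*1000<b+3)]
        print(b, *(np.percentile(Q[:,2]*1000,[5,50,95]).round(0) if len(Q) else []),end=" | ")
print()
for y0,y1 in ((-.37,-.33),(-.33,-.06)):
  for b in range(470,690,4):
    Q=P[(P[...,1]>y0)&(P[...,1]<y1)&(P[...,0]*1000>=b)&(P[...,0]*1000<b+4)]
    if len(Q):print(b,*np.percentile(Q[:,2]*1000,[10,50,90]).round(0),end=" | ")
  print()
E
```

```text
t 2.87 pos [ 0.501  -0.2089  0.3014] ytool 90.11 z [ 5.e-04 -2.e-04 -1.e+00] F [-0.47  0.5  -0.34] gap 0.0309 q6 -2.11
shift [ 1.  -1.1  1.4] turn [-0.01  0.03  0.11]
handle c [ 579.9 -185.9] size [79.8  8.7] ang 0.33 z98 106.4
handle c [ 582.8 -295. ] size [39.4  9.1] ang 1.2 z98 106.0
handle c [ 582.2 -240.7] size [39.1  9. ] ang 0.5 z98 106.2
handle c [ 581.2 -131.2] size [38.8  9.2] ang 1.34 z98 106.1
-380 | -377 | -374 | -371 | -368 | -365 58.0 59.0 59.0 | -362 17.0 39.0 60.0 | -359 14.0 31.0 59.0 | -356 14.0 15.0 17.0 | -353 14.0 15.0 17.0 | -350 14.0 15.0 16.0 | -347 14.0 15.0 17.0 | -344 14.0 15.0 16.0 | -341 14.0 15.0 17.0 | -338 | -335 | -332 | -329 | -326 | -323 70.0 72.0 73.0 | -320 72.0 73.0 75.0 | -317 73.0 75.0 76.0 | -314 75.0 76.0 77.0 | -311 77.0 78.0 79.0 | -308 79.0 80.0 81.0 | -305 79.0 81.0 82.0 | -302 81.0 83.0 104.0 | -299 81.0 104.0 106.0 | -296 81.0 104.0 106.0 | -293 81.0 95.0 105.0 | -290 80.0 82.0 83.0 | -287 79.0 80.0 82.0 | -284 77.0 79.0 81.0 | -281 76.0 77.0 79.0 | -278 74.0 76.0 77.0 | -275 72.0 74.0 75.0 | -272 71.0 72.0 74.0 | -269 70.0 72.0 73.0 |
[... 2535 characters left out ...]
14.0 16.0 350.0 | 510 14.0 15.0 17.0 | 514 14.0 15.0 16.0 | 518 14.0 15.0 16.0 | 522 14.0 15.0 16.0 | 526 14.0 15.0 17.0 | 530 14.0 17.0 59.0 | 534 17.0 58.0 78.0 | 538 42.0 78.0 83.0 | 542 46.0 78.0 83.0 | 546 59.0 78.0 83.0 | 550 60.0 77.0 83.0 | 554 61.0 77.0 83.0 | 558 60.0 78.0 83.0 | 562 71.0 80.0 103.0 | 566 70.0 78.0 105.0 | 570 66.0 78.0 104.0 | 574 60.0 78.0 104.0 | 578 61.0 78.0 105.0 | 582 58.0 78.0 105.0 | 586 52.0 79.0 105.0 | 590 53.0 79.0 105.0 | 594 42.0 79.0 105.0 | 598 34.0 79.0 105.0 | 602 23.0 78.0 103.0 | 606 25.0 78.0 92.0 | 610 24.0 78.0 92.0 | 614 72.0 79.0 83.0 | 618 73.0 79.0 82.0 | 622 73.0 78.0 82.0 | 626 73.0 76.0 81.0 | 630 65.0 71.0 72.0 | 634 54.0 66.0 66.0 |
```

View pics/w4.png

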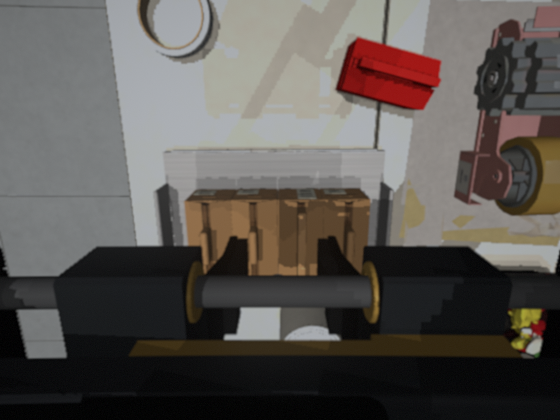

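The shelf's inner end faces are at about y -79 and -360. The row spans -103 to -323, leaving about 24 mm free on the left and 37 mm on the right. I'll lower the closed fingers between the match's handle (y -186) and its right neighbour's (-241).

drive_tool:
  deltas:
    - [1, [-40, -2, 40], [0, 0, 0]]
    - [1, [-81, -4, 60], [0, 0, 0]]
    - [1, [-81, -4, 90], [0, 0, 0]]
    - [1, [-81, -4, 130], [0, 0, 0]]
    - [1, [-81, -4, 165], [0, 0, 0]]
    - [1, [-81, -4, 165], [0, 0, 0]]
    - [1, [-81, -4, 165], [0, 0, 0]]
    - [1, [-81, -4, 165], [0, 0, 0]]

```text
time: 3.53
eef_pos: [0.583, -0.2142, 0.1387]
ee_rot: [-0.0, 1.0, -0.001, 0.001]
contact_force: [0.3, -0.1, 0.5]
finger_gap: 0.0011
gripper_force: 0.0
```

Run:
```python
from h import *
plan([.582,-.2133,.090],90)
s=snapshot("wrist");P=cloud(s);row(s,P)
```

```text
t 3.53 pos [ 0.583  -0.2142  0.1387] ytool 90.04 z [ 0.0026 -0.0014 -1.    ] F [ 0.29 -0.06  0.49] gap 0.0011 q6 -2.05
shift [ 1.1  1.  48.6] turn [-0.08  0.15  0.04]
handle c [ 566.7 -186.1] size [52.9  9.3] ang 0.5 z98 106.2
handle c [ 578.5 -240.8] size [32.2  9.4] ang 1.48 z98 106.1
handle c [ 581.4 -131.8] size [39.6  9.4] ang 1.33 z98 105.9
handle c [ 583.2 -295.3] size [ 9.2 39.3] ang -0.03 z98 106.0
```

drive_tool:
  deltas:
    - [1, [0, 1, 25], [0, 0, 0]]
    - [1, [0, 1, 48], [0, 0, 0]]
    - [1, [0, 1, 48], [0, 0, 0]]
    - [1, [0, 4, 48], [0, 0, 0]]
    - [1, [0, 7, 48], [0, 0, 0]]
    - [1, [0, 10, 48], [0, 0, 0]]
    - [1, [0, 13, 48], [0, 0, 0]]
    - [1, [0, 16, 48], [0, 0, 0]]
    - [1, [0, 18, 48], [0, 0, 0]]
    - [1, [0, 20, 48], [0, 0, 0]]
    - [1, [0, 20, 48], [0, 0, 0]]
    - [1, [0, 20, 48], [0, 0, 0]]

```text
time: 4.58
eef_pos: [0.5817, -0.1934, 0.088]
ee_rot: [-0.0, 1.0, 0.0, -0.0]
contact_force: [0.6, -0.5, 0.2]
finger_gap: 0.0003
gripper_force: 0.0
```

```bash
cat >> h.py <<'E'
def prof(P,y0,y1,x0=.54,x1=.60):
    for b in range(y0,y1,2):
        Q=P[(P[...,0]>x0)&(P[...,0]<x1)&(P[...,1]*1000>=b)&(P[...,1]*1000<b+2)]
        print(b, *(np.percentile(Q[:,2]*1000,[5,50,95]).round(0).astype(int) if len(Q) else []),end="|")
    print()
E
python3 - <<'E'
from h import *
plan([.582,-.18,.090],90)
s=snapshot("wrist");P=cloud(s);row(s,P)
Q=P[(P[...,2]>.115)&(P[...,2]<.15)&(P[...,0]>.53)&(P[...,0]<.63)]; print(np.percentile(Q,[2,50,98],axis=0).round(3) if len(Q) else 0)
prof(P,-110,-72); prof(P,-366,-310)
E
```

```text
t 4.58 pos [ 0.5817 -0.1934  0.088 ] ytool 90.04 z [-3.e-04  3.e-04 -1.e+00] F [ 0.62 -0.5   0.22] gap 0.0003 q6 -2.02
shift [-0.3 13.4 -2. ] turn [ 0.02 -0.02  0.04]
handle c [ 560.9 -182.5] size [22.3 44.3] ang -31.79 z98 123.5
handle c [ 571.9 -125.2] size [ 9.9 21. ] ang -2.21 z98 105.8
handle c [ 566.4 -239.5] size [12.1  8.1] ang 61.2 z98 105.7
handle c [ 576.1 -294.9] size [10.  25.8] ang -1.03 z98 105.8
handle c [ 601.5 -295.4] size [3.9 8.3] ang -73.92 z98 105.9
[[ 0.57  -0.198  0.116]
 [ 0.582 -0.193  0.136]
 [ 0.59  -0.187  0.147]]
-110 76 77 78|-108 75 76 77|-106 74 75 76|-104 73 74 75|-102 72 73 74|-100 71 72 73|-98 70 71 72|-96|-94|-92|-90|-88|-86|-84|-82|-80 37 48 59|-78 36 50 60|-76 58 59 60|-74 58 58 59|
-366|-364|-362 26 34 44|-360 24 37 52|-358 25 41 56|-356 14 15 16|-354 14 15 16|-352 13 15 16|-350 15 15 16|-348 14 15 16|-346 14 15 16|-344 14 15 15|-342 14 15 15|-340|-338|-336|-334|-332|-330|-328|-326 69 69 69|-324 70 71 72|-322 71 72 73|-320 73 73 74|-318 73 74 75|-316 74 75 76|-314 76 76 77|-312 77 77 78|
```

The wrist camera and the tool agree in y. The left pair has moved about 6.5 mm, with about 17 mm left to the stop.

drive_tool:
  deltas:
    - [1, [0, 3, -1], [0, 0, 0]]
    - [1, [0, 6, -1], [0, 0, 0]]
    - [1, [0, 9, -1], [0, 0, 0]]
    - [1, [0, 12, -1], [0, 0, 0]]
    - [1, [0, 14, -1], [0, 0, 0]]
    - [1, [0, 15, -1], [0, 0, 0]]
    - [1, [0, 16, -1], [0, 0, 0]]
    - [1, [0, 16, -1], [0, 0, 0]]
    - [1, [0, 16, -1], [0, 0, 0]]

```text
time: 5.38
eef_pos: [0.5817, -0.1775, 0.0891]
ee_rot: [-0.0, 1.0, 0.0, -0.0]
contact_force: [0.5, 0.5, -0.5]
finger_gap: 0.0004
gripper_force: 0.0
```

Run:
```python
from h import *
plan([.582,-.222,.090],90)
s=snapshot("wrist");P=cloud(s);row(s,P)
prof(P,-106,-72)
```

```text
t 5.38 pos [ 0.5817 -0.1775  0.0891] ytool 90.04 z [-1.e-04  3.e-04 -1.e+00] F [ 0.49  0.52 -0.53] gap 0.0004 q6 -2.0
shift [ -0.2 -44.5  -0.9] turn [ 0.02 -0.01  0.04]
handle c [ 560.7 -166.6] size [22.2 43.9] ang -31.6 z98 123.5
handle c [ 572.4 -109.3] size [ 9.6 22. ] ang -1.56 z98 106.0
handle c [ 576.1 -295. ] size [26.  10.3] ang 0.66 z98 105.8
handle c [ 572.9 -240.6] size [ 8.9 21.1] ang -1.76 z98 105.9
handle c [ 601.6 -294.7] size [2.8 6.9] ang -82.99 z98 105.8
-106 80 82 105|-104 81 82 84|-102 81 82 83|-100 80 81 164|-98 79 161 164|-96 78 78 79|-94 76 77 78|-92 75 76 77|-90 74 75 76|-88 73 74 75|-86 72 73 74|-84 71 72 73|-82 70 71 72|-80|-78 62 62 62|-76 58 59 60|-74 58 58 59|
```

drive_tool:
  deltas:
    - [1, [0, -16, -1], [0, 0, 0]]
    - [1, [0, -32, -1], [0, 0, 0]]
    - [1, [0, -42, -1], [0, 0, 0]]
    - [1, [0, -46, -1], [0, 0, 0]]
    - [1, [0, -49, -1], [0, 0, 0]]
    - [1, [0, -52, -1], [0, 0, 0]]
    - [1, [0, -55, -1], [0, 0, 0]]
    - [1, [0, -59, -1], [0, 0, 0]]
    - [1, [0, -63, -1], [0, 0, 0]]
    - [1, [0, -66, -1], [0, 0, 0]]
    - [1, [0, -68, -1], [0, 0, 0]]
    - [1, [0, -68, -1], [0, 0, 0]]

```text
time: 6.43
eef_pos: [0.5818, -0.2462, 0.0902]
ee_rot: [-0.0, 1.0, -0.0, 0.0]
contact_force: [-0.3, -0.8, 0.4]
finger_gap: 0.0005
gripper_force: 0.0
```

Run:
```python
from h import *
plan([.582,-.2628,.090],90)
s=snapshot("wrist");P=cloud(s);row(s,P)
prof(P,-366,-320)
```

```text
t 6.43 pos [ 0.5818 -0.2462  0.0902] ytool 90.02 z [ 1.e-04 -4.e-04 -1.e+00] F [-0.33 -0.8   0.4 ] gap 0.0005 q6 -2.1
shift [ -0.1 -16.6   0.2] turn [-0.02  0.01  0.02]
handle c [ 563.  -162.8] size [10.6 46.6] ang -0.16 z98 106.1
handle c [ 569.1 -250.4] size [25.7 14.1] ang 57.25 z98 124.1
handle c [ 573.5 -312.2] size [20.8  9. ] ang 1.23 z98 105.8
handle c [ 576.6 -113.3] size [26.6  3. ] ang 0.14 z98 98.0
handle c [ 612.5 -163. ] size [23.5  9.7] ang 0.36 z98 106.0
-366|-364 58 59 59|-362 59 60 60|-360 36 49 60|-358 37 58 60|-356 14 16 17|-354 15 16 16|-352|-350|-348|-346|-344|-342 70 71 71|-340 71 72 72|-338 72 73 74|-336 73 74 74|-334 74 75 76|-332 75 76 77|-330 76 77 78|-328 77 78 79|-326 79 161 166|-324 80 162 167|-322 80 81 82|
```

drive_tool:
  deltas:
    - [1, [0, -3, 0], [0, 0, 0]]
    - [1, [0, -6, 0], [0, 0, 0]]
    - [1, [0, -9, 0], [0, 0, 0]]
    - [1, [0, -12, 0], [0, 0, 0]]
    - [1, [0, -14, 0], [0, 0, 0]]
    - [1, [0, -16, 0], [0, 0, 0]]
    - [1, [0, -17, 0], [0, 0, 0]]
    - [1, [0, -17, 0], [0, 0, 0]]
    - [1, [0, -14, 0], [0, 0, 0]]
    - [1, [0, -10, -30], [0, 0, 0]]
    - [1, [20, 10, -70], [0, 0, 0]]
    - [1, [50, 35, -110], [0, 0, 0]]

```text
time: 7.48
eef_pos: [0.5431, -0.2202, 0.1853]
ee_rot: [-0.0, 1.0, 0.0, -0.0]
contact_force: [0.7, -0.7, 1.1]
finger_gap: 0.0003
gripper_force: 0.0
```

drive_tool:
  deltas:
    - [-0.4, [35, 20, -90], [0, 0, 0]]
    - [-0.4, [35, 20, -100], [0, 0, 0]]
    - [-0.4, [35, 20, -100], [0, 0, 0]]
    - [-0.4, [35, 20, -100], [0, 0, 0]]
    - [-0.4, [35, 20, -100], [0, 0, 0]]

```text
time: 7.9
eef_pos: [0.5088, -0.2004, 0.287]
ee_rot: [-0.0, 1.0, -0.001, 0.002]
contact_force: [0.3, -0.0, -0.7]
finger_gap: 0.0261
gripper_force: 0.0
```

Run:
```python
from h import *
plan([.4515,.20,.30],136.9)
s=snapshot("wrist");save(s,"w5.png");P=cloud(s);np.savez("w5.npz",P=P,img=s["img"]);row(s,P)
prof(P,-366,-326,.545,.575);prof(P,-260,-180,.545,.575);prof(P,-100,-70,.545,.575)
# shelf front edge yaw & roof front edges
m=(P[...,2]>.010)&(P[...,2]<.02)&(P[...,0]<.53)&(P[...,1]>-.36)&(P[...,1]<-.08)
xs=[];ys=[]
for b in np.arange(-.35,-.09,.005):
    Q=P[m&(abs(P[...,1]-b)<.0025)]
    if len(Q)>5: xs.append(np.percentile(Q[:,0],2));ys.append(b)
print("front edge",np.polyfit(ys,xs,1),np.polyval(np.polyfit(ys,xs,1),-.2195))
for c in (-.300,-.325,-.275,-.17,-.15,-.115,-.095):
    Q=P[(P[...,2]>.065)&(abs(P[...,1]-c)<.004)&(P[...,0]>.5)]; print(c,Q[:,0].min().round(4) if len(Q) else 0,end=" ")
```

```text
t 7.9 pos [ 0.5088 -0.2004  0.287 ] ytool 90.05 z [ 0.0045 -0.0026 -1.    ] F [ 0.26 -0.02 -0.69] gap 0.0261 q6 -2.09
shift [ 56.9 400.4 -14.3] turn [ -0.25   0.18 -46.85]
handle c [ 556.5 -162.4] size [33.9  9.1] ang 0.13 z98 106.6
handle c [ 573.3 -108.8] size [ 9.2 23.8] ang -1.0 z98 106.1
handle c [ 574.1 -329.6] size [21.8  9.1] ang 0.93 z98 106.0
handle c [ 574.2 -275.1] size [ 9.2 23.5] ang -0.06 z98 106.0
-366|-364 58 59 60|-362 60 60 60|-360|-358 69 71 73|-356 71 72 73|-354 72 73 74|-352 73 74 75|-350 74 76 77|-348 76 76 78|-346 76 78 79|-344 78 79 79|-342 79 80 81|-340 80 81 82|-338 81 82 83|-336 81 82 84|-334 80 81 105|-332 82 86 106|-330 80 84 105|-328 81 93 105|
-260 76 77 78|-258 74 76 77|-256 73 75 76|-254 72 73 75|-252 71 72 74|-250 16 50 72|-248 14 15 16|-246 14 15 16|-244 14 15 16|-242 14 15 16|-240 14 15 17|-238 14 15 17|-236 14 15 16|-234 14 15 16|-232 14 15 16|-230 14 15 16|-228 14 15 16|-226 14 15 16|-224 14 15 16|-222 14 15 17|-220 14 15 16|-218 14 15 16|-216 14 15 17|-214 14 15 16|-212 14 15 16|-210 14 15 16|-208 15 15 16|-206 14 15 17|-204 14 15 16|-202 14 15 16|-200 14 15 17|-198 14 15 16|-196 14 15 16|-194 14 15 16|-192 14 15 16|-190 15 51 72|-188 71 73 73|-186 73 74 75|-184 74 75 76|-182 74 75 77|
-100 79 80 81|-98 78 79 80|-96 77 78 79|-94 76 77 78|-92 75 76 77|-90 74 75 76|-88 73 74 76|-86 72 73 74|-84 71 72 73|-82 70 71 72|-80|-78 58 60 61|-76 58 60 61|-74 58 58 58|-72|
front edge [0.34896613 0.52189663] 0.4452985600114112
-0.3 0.5348 -0.325 0.5355 -0.275 0.5 -0.17 0.5336 -0.15 0.5326 -0.115 0.5006 -0.095 0.5338
```

View pics/w5.png

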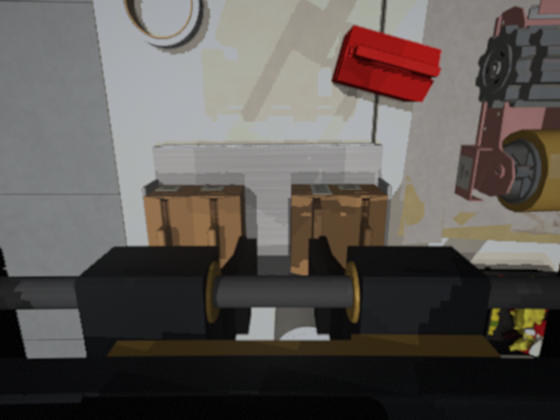

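The gap now runs from y -249.3 to -189.3 (60 mm, centre -219). In the picture it spans columns 245–292 between two upright pairs. Now I'll fetch the new carton.

drive_tool:
  deltas:
    - [-0.4, [58, 407, -13], [0, 0, -46.7]]
    - [-0.4, [58, 407, -13], [0, 0, -46.7]]
    - [-0.4, [58, 407, -13], [0, 0, -46.7]]
    - [-0.4, [58, 407, -13], [0, 0, -46.7]]
    - [-0.4, [58, 407, -13], [0, 0, -46.7]]
    - [-0.4, [58, 407, -13], [0, 0, -46.7]]
    - [-0.4, [58, 407, -13], [0, 0, -46.7]]
    - [-0.4, [58, 407, -13], [0, 0, -46.7]]
    - [-0.4, [58, 407, -13], [0, 0, -46.7]]
    - [-0.4, [58, 407, -13], [0, 0, -46.7]]
    - [-0.4, [58, 407, -13], [0, 0, -46.7]]
    - [-0.4, [58, 407, -13], [0, 0, -46.7]]

```text
time: 8.95
eef_pos: [0.4486, 0.2082, 0.2951]
ee_rot: [-0.399, 0.917, 0.0, -0.002]
contact_force: [0.1, 0.1, -0.0]
finger_gap: 0.0608
gripper_force: 0.0
```

drive_tool:
  deltas:
    - [-0.4, [0, 0, 40], [0, 0, 0]]
    - [-0.4, [0, 0, 80], [0, 0, 0]]
    - [-0.4, [0, 0, 110], [0, 0, 0]]
    - [-0.4, [0, 0, 110], [0, 0, 0]]
    - [-0.4, [0, 0, 110], [0, 0, 0]]
    - [-0.4, [0, 0, 110], [0, 0, 0]]

```text
time: 9.45
eef_pos: [0.4509, 0.2061, 0.1888]
ee_rot: [-0.396, 0.918, -0.0, 0.001]
contact_force: [-0.1, 0.1, 0.2]
finger_gap: 0.061
gripper_force: 0.0
```

Run:
```python
from h import *
s=snapshot("wrist");P=cloud(s)
ok=(np.hypot(P[...,0]-.4515,P[...,1]-.205)<.075)
for a,b in ((.080,.095),(.045,.095)):
    Q=P[ok&(P[...,2]>a)&(P[...,2]<b)]; print(a,len(Q),cv2.minAreaRect((Q[:,:2]*1000).astype(np.float32)))
plan([.4511,.2063,.071],136.7)
```

```text
0.08 1227 ((451.5596618652344, 206.3442840576172), (84.06950378417969, 8.971436500549316), 46.37677764892578)
0.045 6870 ((451.50048828125, 206.26553344726562), (97.18417358398438, 54.63125991821289), 46.54121780395508)
t 9.5 pos [0.4515 0.2064 0.1898] ytool 136.67 z [ 3.2e-03  7.0e-04 -1.0e+00] F [0.14 0.36 0.75] gap 0.0608 q6 -2.12
shift [  0.7   0.4 118.8] turn [-0.11  0.16 -0.03]
```

drive_tool:
  deltas:
    - [-0.4, [0, 0, 35], [0, 0, 0]]
    - [-0.4, [0, 0, 70], [0, 0, 0]]
    - [-0.4, [0, 0, 100], [0, 0, 0]]
    - [-0.4, [0, 0, 117], [0, 0, 0]]
    - [-0.4, [0, 0, 117], [0, 0, 0]]
    - [1, [0, 0, 117], [0, 0, 0]]
    - [1, [0, 0, 117], [0, 0, 0]]
    - [1, [0, 0, 117], [0, 0, 0]]
    - [1, [0, 0, 117], [0, 0, 0]]
    - [1, [0, 0, 117], [0, 0, 0]]
    - [1, [0, 0, 117], [0, 0, 0]]
    - [1, [0, 0, 117], [0, 0, 0]]

```text
time: 10.5
eef_pos: [0.45, 0.2068, 0.0709]
ee_rot: [-0.397, 0.918, -0.0, 0.0]
contact_force: [0.1, -0.2, -0.4]
finger_gap: 0.0223
gripper_force: 0.0
```

drive_tool:
  deltas:
    - [1, [0, 0, 0], [0, 0, 0]]
    - [1, [0, 0, 0], [0, 0, 0]]
    - [1, [0, 0, 0], [0, 0, 0]]
    - [1, [0, 0, 0], [0, 0, 0]]

```text
time: 10.83
eef_pos: [0.4499, 0.2067, 0.0705]
ee_rot: [-0.397, 0.918, -0.0, 0.0]
contact_force: [0.3, -0.2, 0.5]
finger_gap: 0.0085
gripper_force: 30.0
```

drive_tool:
  deltas:
    - [1, [0, 0, -20], [0, 0, 0]]
    - [1, [0, 0, -50], [0, 0, 0]]
    - [1, [0, 0, -85], [0, 0, 0]]
    - [1, [0, 0, -120], [0, 0, 0]]
    - [1, [0, 0, -155], [0, 0, 0]]
    - [1, [0, 0, -155], [0, 0, 0]]

```text
time: 11.33
eef_pos: [0.4533, 0.2079, 0.2331]
ee_rot: [-0.397, 0.918, -0.001, 0.006]
contact_force: [0.5, 0.3, -1.4]
finger_gap: 0.0088
gripper_force: 30.0
```

Run:
```python
from h import *
plan([.555,-.219,.24],90.5)
```

```text
t 11.33 pos [0.4533 0.2079 0.2331] ytool 136.74 z [ 0.0111  0.0032 -0.9999] F [ 0.55  0.28 -1.38] gap 0.0088 q6 -2.12
shift [ 241.1 -366.6   -7.2] turn [-0.09  0.67 46.24]
```

drive_tool:
  deltas:
    - [1, [10, -15, -14], [0, 0, 1]]
    - [1, [29, -44, -14], [0, 0, 4]]
    - [1, [52, -81, -14], [0, 0, 9]]
    - [1, [76, -118, -14], [0, 0, 14]]
    - [1, [100, -155, -14], [0, 0, 19]]
    - [1, [124, -191, -14], [0, 0, 24]]
    - [1, [148, -228, -14], [0, 0, 29]]
    - [1, [171, -265, -14], [0, 0, 34]]
    - [1, [195, -302, -14], [0, 0, 39]]
    - [1, [214, -331, -14], [0, 0, 43]]
    - [1, [229, -353, -14], [0, 0, 45.5]]
    - [1, [238, -368, -14], [0, 0, 46.2]]

```text
time: 12.33
eef_pos: [0.5541, -0.2229, 0.2376]
ee_rot: [-0.002, 1.0, -0.0, -0.001]
contact_force: [0.5, -0.7, -2.4]
finger_gap: 0.0088
gripper_force: 30.0
```

drive_tool:
  deltas:
    - [1, [0, 0, 0], [0, 0, 0]]
    - [1, [0, 0, 0], [0, 0, 0]]
    - [1, [0, 0, 0], [0, 0, 0]]
    - [1, [0, 0, 0], [0, 0, 0]]

```text
time: 12.67
eef_pos: [0.5543, -0.2173, 0.2389]
ee_rot: [-0.005, 1.0, 0.001, -0.001]
contact_force: [0.5, 0.5, -2.9]
finger_gap: 0.0089
gripper_force: 30.0
```

Run:
```python
from h import *
s=snapshot("wrist");save(s,"w6.png");P=cloud(s);row(s,P)
plan([.574,-.219,.130],90.5)
prof(P,-256,-180,.52,.575)
# held carton: points around z .14-.24
m=(P[...,2]>.13)&(P[...,2]<.24)&(abs(P[...,1]+.219)<.035)&(P[...,0]<.62)&(P[...,0]>.48)
Q=P[m]; print(len(Q),np.percentile(Q,[1,50,99],axis=0).round(4))
Q=P[m&(P[...,0]<.512+.0)];print(len(Q),np.percentile(Q,[1,50,99],axis=0).round(4) if len(Q) else 0)
st=bot.state();print(st["ee_rot"])
```

```text
handle c [ 573.8 -162.5] size [68.1  9.4] ang 0.12 z98 106.4
handle c [ 582.9 -329.5] size [ 9.2 39.1] ang -0.62 z98 106.2
handle c [ 582.1 -275.1] size [38.9  9.4] ang 1.03 z98 106.4
handle c [ 581.3 -109.2] size [ 9.3 39.1] ang -0.61 z98 106.2
t 12.72 pos [ 0.5544 -0.2173  0.2392] ytool 90.63 z [-6.e-04  6.e-04 -1.e+00] F [-0.58  1.76 -3.09] gap 0.0088 q6 -2.09
shift [-19.6  -1.9 109.1] turn [ 0.04 -0.03  0.13]
-256 334 347 353|-254 331 344 353|-252 331 343 353|-250 331 343 353|-248 331 342 353|-246 331 343 353|-244 223 338 353|-242 224 337 353|-240 225 338 353|-238 226 337 353|-236 227 337 353|-234 228 336 354|-232 230 338 355|-230 231 336 355|-228 232 335 354|-226 233 328 354|-224 234 335 355|-222 252 336 355|-220 257 338 355|-218 257 337 355|-216 257 337 355|-214 257 338 355|-212 235 336 355|-210 234 332 354|-208 233 332 354|-206 231 335 355|-204 230 337 355|-202 229 338 355|-200 228 336 351|-198 227 338 351|-196 226 337 351|-194 225 338 351|-192 224 338 351|-190 224 341 351|-188 331 342 351|-186 331 343 351|-184 331 343 351|-182 331 342 351|
8501 [[ 0.5056 -0.2431  0.1791]
 [ 0.5224 -0.2164  0.2281]
 [ 0.5872 -0.1897  0.2369]]
2495 [[ 0.5054 -0.2427  0.1735]
 [ 0.5069 -0.2163  0.2229]
 [ 0.5119 -0.1903  0.2352]]
[-5.52912388e-03  9.99984624e-01  3.05670853e-04 -2.94025072e-04]
```

View pics/w6.png

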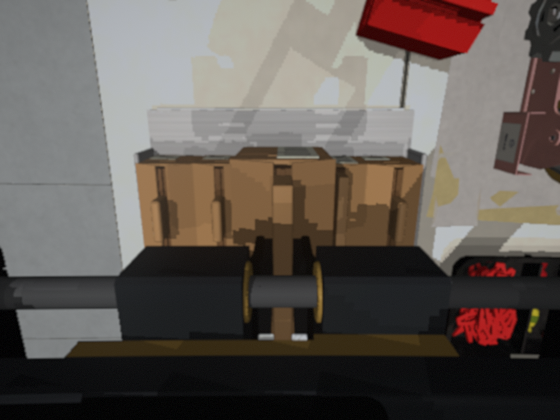

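The held carton spans y -244 to -189.5 (picture columns 235–335), with its slip facing front. It needs about -2 mm in y. I'll move over the gap, settle and descend.

drive_tool:
  deltas:
    - [1, [-6, -1, 15], [0, 0, 0]]
    - [1, [-14, -2, 40], [0, 0, 0]]
    - [1, [-20, -2, 60], [0, 0, 0]]
    - [1, [-20, -2, 75], [0, 0, 0]]
    - [1, [-20, -2, 75], [0, 0, 0]]
    - [1, [-20, -2, 75], [0, 0, 0]]
    - [1, [-20, -2, 75], [0, 0, 0]]
    - [1, [-20, -2, 80], [0, 0, 0]]
    - [1, [-20, -2, 87], [0, 0, 0]]
    - [1, [-20, -2, 95], [0, 0, 0]]
    - [1, [-20, -2, 103], [0, 0, 0]]
    - [1, [-20, -2, 103], [0, 0, 0]]

```text
time: 13.72
eef_pos: [0.5731, -0.2199, 0.1338]
ee_rot: [-0.005, 1.0, 0.001, -0.002]
contact_force: [-0.4, -0.0, -3.5]
finger_gap: 0.0088
gripper_force: 30.0
```

Run:
```python
from h import *
s=snapshot("wrist");P=cloud(s);row(s,P)
plan([.574,-.219,.090],90.5)
prof(P,-256,-236,.52,.56);prof(P,-200,-180,.52,.56)
```

```text
handle c [ 550.8 -219. ] size [53.6 54.9] ang -89.56 z98 124.8
handle c [ 560.1 -162.8] size [41.   9.6] ang 0.19 z98 106.1
handle c [ 582.8 -328.9] size [ 9.4 39.8] ang -0.02 z98 105.9
handle c [ 573.3 -275.5] size [ 9.8 21.3] ang -0.33 z98 105.8
handle c [ 580.8 -109. ] size [ 9.9 38.7] ang -0.47 z98 105.9
t 13.77 pos [ 0.5735 -0.2201  0.1346] ytool 90.53 z [-0.0029  0.0016 -1.    ] F [-0.33 -0.1  -3.33] gap 0.0089 q6 -2.07
shift [-0.7  1.  44.6] turn [ 0.09 -0.17  0.03]
-256 74 227 247|-254 74 227 248|-252 213 227 248|-250 212 228 248|-248 211 228 248|-246 118 227 248|-244 119 227 248|-242 120 227 248|-240 121 227 248|-238 122 227 247|
-200 121 227 246|-198 120 227 246|-196 119 227 246|-194 118 227 246|-192 211 228 246|-190 213 228 246|-188 212 228 246|-186 75 228 246|-184 74 228 246|-182 20 242 246|
```

drive_tool:
  deltas:
    - [1, [0, 0, 6], [0, 0, 0]]
    - [1, [0, 0, 13], [0, 0, 0]]
    - [1, [0, 0, 20], [0, 0, 0]]
    - [1, [0, 0, 27], [0, 0, 0]]
    - [1, [0, 0, 34], [0, 0, 0]]
    - [1, [0, 0, 40], [0, 0, 0]]
    - [1, [0, 0, 44], [0, 0, 0]]
    - [1, [0, 0, 46], [0, 0, 0]]
    - [1, [0, 0, 46], [0, 0, 0]]
    - [1, [0, 0, 46], [0, 0, 0]]

```text
time: 14.6
eef_pos: [0.5747, -0.2207, 0.0906]
ee_rot: [-0.005, 1.0, -0.0, 0.0]
contact_force: [-0.1, -0.7, -3.6]
finger_gap: 0.0087
gripper_force: 30.0
```

Run:
```python
from h import *
s=snapshot("wrist");P=cloud(s);row(s,P)
plan([.586,-.2195,.0865],90.5); print(bot.state()["contact_force"])
```

```text
handle c [ 554.8 -222.5] size [42.3 26.7] ang 18.52 z98 123.6
handle c [ 551.7 -163. ] size [ 9.6 24.3] ang -0.04 z98 106.1
handle c [ 564.2 -274.6] size [9.  3.8] ang 68.02 z98 102.9
handle c [ 573.6 -328.9] size [ 9.6 21.5] ang -1.08 z98 105.8
handle c [ 571.7 -109.4] size [21.2 10.2] ang 0.68 z98 105.8
handle c [ 599.2 -328.8] size [9.1 7.8] ang 83.21 z98 105.8
handle c [ 600.4 -219.4] size [18.   8.5] ang 1.01 z98 110.2
handle c [ 597.3 -108.9] size [7.7 8.9] ang -86.76 z98 105.9
t 14.65 pos [ 0.5749 -0.2208  0.0909] ytool 90.53 z [ 6.e-04 -3.e-04 -1.e+00] F [ 0.3  -0.12 -2.9 ] gap 0.0088 q6 -2.07
shift [-11.1   1.2   4.4] turn [-0.02  0.04  0.03]
[ 0.29972503 -0.12059133 -2.89699257]
```

drive_tool:
  deltas:
    - [1, [0, 0, 2], [0, 0, 0]]
    - [1, [0, 0, 4], [0, 0, 0]]
    - [1, [-2, 0, 4], [0, 0, 0]]
    - [1, [-4, 0, 4], [0, 0, 0]]
    - [1, [-6, 0, 4], [0, 0, 0]]
    - [1, [-7, 0, 4], [0, 0, 0]]
    - [1, [-8, 0, 4], [0, 0, 0]]
    - [1, [-8, 0, 4], [0, 0, 0]]

```text
time: 15.32
eef_pos: [0.583, -0.2206, 0.0866]
ee_rot: [-0.005, 1.0, -0.0, 0.0]
contact_force: [-0.2, 0.1, -1.4]
finger_gap: 0.0089
gripper_force: 30.0
```

drive_tool:
  deltas:
    - [1, [-1, 0, 0], [0, 0, 0]]
    - [1, [-2, 0, 0], [0, 0, 0]]
    - [1, [-2, 0, 0], [0, 0, 0]]
    - [1, [-2, 0, 0], [0, 0, 0]]

```text
time: 15.65
eef_pos: [0.5848, -0.2206, 0.0866]
ee_rot: [-0.005, 1.0, -0.0, 0.0]
contact_force: [-0.2, -0.4, -1.6]
finger_gap: 0.0089
gripper_force: 30.0
```

drive_tool:
  deltas:
    - [1, [-1, 0, 0], [0, 0, 0]]
    - [1, [-1, 0, 0], [0, 0, 0]]
    - [1, [-2, 0, 0], [0, 0, 0]]
    - [1, [-2, 0, 0], [0, 0, 0]]
    - [1, [-2, 0, 0], [0, 0, 0]]

```text
time: 16.07
eef_pos: [0.5859, -0.2205, 0.0866]
ee_rot: [-0.005, 1.0, 0.0, -0.001]
contact_force: [-6.5, 0.9, 3.0]
finger_gap: 0.0089
gripper_force: 30.0
```

The carton met the back upstand at TCP x≈0.586 (6.5 N). I'll relax slightly, release with a partial opening and lift.

drive_tool:
  deltas:
    - [1, [0.7, 0, 0], [0, 0, 0]]
    - [1, [0.7, 0, 0], [0, 0, 0]]
    - [0.4, [0.7, 0, 0], [0, 0, 0]]
    - [0.4, [0.7, 0, 0], [0, 0, 0]]
    - [0.4, [0.7, 0, 0], [0, 0, 0]]
    - [0.4, [0.7, 0, 0], [0, 0, 0]]
    - [0.4, [0.7, 0, 0], [0, 0, 0]]
    - [0.4, [0.7, 0, 0], [0, 0, 0]]
    - [0.4, [0.7, 0, 0], [0, 0, 0]]
    - [0.4, [0.7, 0, 0], [0, 0, 0]]

```text
time: 16.9
eef_pos: [0.586, -0.2205, 0.0865]
ee_rot: [-0.005, 1.0, -0.0, 0.0]
contact_force: [0.3, 0.7, -0.5]
finger_gap: 0.0259
gripper_force: 0.0
```

drive_tool:
  deltas:
    - [0.4, [0, 0, -5], [0, 0, 0]]
    - [0.4, [0, 0, -15], [0, 0, 0]]
    - [0.4, [0, 0, -35], [0, 0, 0]]
    - [0.4, [20, 0, -70], [0, 0, 0]]
    - [0.4, [50, 0, -105], [0, 0, 0]]
    - [0.4, [75, 0, -140], [0, 0, 0]]
    - [0.4, [80, 0, -175], [0, 0, 0]]
    - [0.4, [80, 0, -205], [0, 0, 0]]
    - [0.4, [80, 0, -210], [0, 0, 0]]
    - [0.4, [80, 0, -210], [0, 0, 0]]
    - [0.4, [80, 0, -210], [0, 0, 0]]
    - [0.4, [80, 0, -210], [0, 0, 0]]

```text
time: 17.9
eef_pos: [0.5053, -0.2208, 0.2948]
ee_rot: [-0.005, 1.0, 0.001, -0.001]
contact_force: [-0.8, 0.3, -0.6]
finger_gap: 0.0261
gripper_force: 0.0
```

Run:
```python
from h import *
s=snapshot("wrist");save(s,"w7.png");P=cloud(s);row(s,P)
plan([.586,-.2195,.0865],90.5)
prof(P,-258,-242,.542,.575);prof(P,-198,-182,.542,.575)
for c in (-.345,-.315,-.29,-.26,-.235,-.205,-.175,-.15,-.12,-.095):
    Q=P[(P[...,2]>.066)&(P[...,2]<.09)&(abs(P[...,1]-c)<.005)&(P[...,0]>.5)]; print(c,np.percentile(Q[:,0],1).round(4) if len(Q) else 0,end=" ")
# front floor edge
xs=[];ys=[]
for b in np.arange(-.35,-.085,.005):
    Q=P[(abs(P[...,1]-b)<.0025)&(P[...,2]>.01)&(P[...,2]<.022)&(P[...,0]>.47)]
    if len(Q)>5: xs.append(Q[:,0].min());ys.append(b)
f=np.polyfit(ys,xs,1);print("\nfront",f,np.polyval(f,-.2195),np.std(xs-np.polyval(f,ys)))
t=snapshot("top");save(t,"t2.png");PT=cloud(t);m=((PT[...,2]>.092)&(PT[...,2]<.13)).astype(np.uint8); m[:172]=0;m[232:]=0;m[:,:298]=0;m[:,402:]=0
row(t,PT)
```

```text
handle c [ 566.6 -162.3] size [54.1  9.6] ang 0.6 z98 106.3
handle c [ 579.1 -219.6] size [70.7  7.9] ang 0.54 z98 106.4
handle c [ 573.8 -329.4] size [10.2 21.5] ang -0.77 z98 106.2
handle c [ 579.9 -275.2] size [ 8.9 34.5] ang -2.6 z98 106.2
handle c [ 571.8 -109.1] size [ 9.  20.4] ang -0.93 z98 106.1
t 17.95 pos [ 0.5052 -0.2207  0.2944] ytool 90.54 z [-0.003   0.0019 -1.    ] F [ 0.3  -0.17  0.17] gap 0.0258 q6 -2.14
shift [-81.4   0.  207.7] turn [ 0.11 -0.17  0.04]
-258 74 76 77|-256 73 74 76|-254 72 74 75|-252 71 73 74|-250 32 71 73|-248 70 71 72|-246 71 72 74|-244 72 73 75|
-198 73 74 75|-196 72 72 74|-194 70 71 73|-192 13 15 16|-190 23 61 72|-188 71 72 74|-186 72 73 75|-184 73 74 76|
-0.345 0.5357 -0.315 0.5356 -0.29 0.535 -0.26 0.5349 -0.235 0.5383 -0.205 0.5379 -0.175 0.534 -0.15 0.5331 -0.12 0.5341 -0.095 0.5339 
front [-0.00926826  0.48242222] 0.48445660593076734 7.73464577091304e-05
handle c [ 594.4 -222.2] size [ 8.7 65.9] ang -1.58 z98 110.4
handle c [ 581.5 -165.8] size [ 8.7 81.9] ang -0.6 z98 110.9
handle c [ 581.4 -112.5] size [ 9.1 37.3] ang -0.43 z98 109.3
handle c [ 583.3 -277.8] size [ 8.8 38.4] ang -2.43 z98 110.3
```

View pics/w7.png

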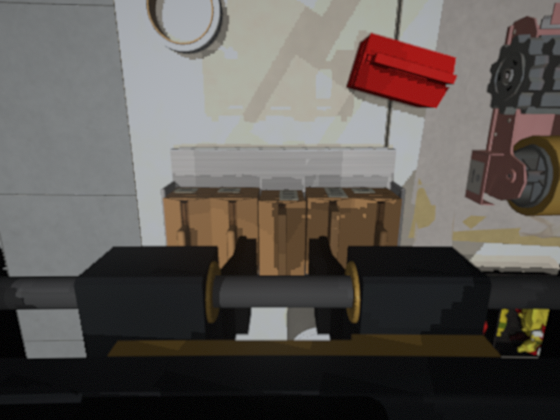

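The new carton stands upright and home between its match and the neighbour (columns 258–307). Its yaw is 0.5°, the same as the shelf's, its front edge is 3–4 mm deeper than the match's, and the gripper is clear. I'm handing in.

```bash
python3 -c "
from plant import order; print(order.hand_in())"
```

```text
the job is handed in; nothing more can be done
None
```

The new carton is on the shelf directly to the right of its match, upright, pushed home to the back and square with the shelf (its front 3–4 mm deeper than the match's); I released it and handed the job in at about 18 s, with no verdict shown.

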